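# Gauge what is left of the worn sharpening stone

### The arm

A 6-joint arm with a two-finger parallel gripper is mounted at the origin on a cart in front of the work surface, level with it; the furniture and walls round the work are solid. World frame = base frame: x ahead of the robot, y to its left, z up, the work surface at z = 0. Lengths are in mm, angles in rad, forces in N, time in s.
With the tool pointing down it reaches from about 400 to 925 mm from the base axis. Payload 12.5 kg.
Tool frame: the origin (TCP) lies midway between the tips of the shut fingers; the grasp point (between the pads) lies 19 mm behind it (env.pinch_z is the z of the grasp point in the tool frame, in mm); z points along the fingers, y is the line along which they close (so a half turn about z gives the same grasp; the last joint's range is limited). The gripper opens to 95 mm and grips with 3 to 60 N. Pads are 20 mm wide; open, the fingers measure 119 mm over their backs; the gripper's body (75 mm by 180 mm) begins 59 mm behind the grasp point.
Start: joints at [-1.212, 0.491, 1.559, -0, 1.092, -0.106], TCP at [280.177, -558.702, 214.661] pointing down, gripper open.
Joint ranges: [-3.1, 3.1], [-0.84, 2.19], [0.05, 2.79], [-1.13, 4.28], [0.06, 2.93], [-2.69, 2.69]. Speed limits (rad/s): [2.22, 2.22, 2.79, 3.14, 3.14, 3.14].

### API

Orientations are given as [roll, pitch, yaw] about the fixed x, y, z axes, in that order (R = Rz(yaw) Ry(pitch) Rx(roll)).
In Python, from cell import env, eyes gives the robot as it stands.
- The arm moves only by the shell command python3 -m inch 'ROWS'. ROWS is JSON, a list of rows, each a list of 3 entries, a list of its own where there are three numbers: the shift along the tool's x, y, z in units of 60 mm (1.0 is 60 mm), then the turn about the tool's z in units of 5 degrees (1.0 is 5 degrees), then the closure, from -1 (fully open) to 1 (shut). In form: [[[tx, ty, tz], turn, claw], ...]. A call has exactly 10 rows; each row shifts and turns the commanded pose from where the row before left it, along the tool's axes as they then stand; what a row does not reach is not made up. A row lasts 1/8 s, in which the tool goes at most 62.5 mm and 10.7 degrees, less where a joint would pass 70% of its speed; a pose out of reach is approached as far as the arm can. A call is refused whole if a number of a shift passes 1 or a number of a turn 1, either way. A call with a gripper value outside its range is refused whole. The fingers move at their own pace and stop on an object; the grip force is fixed at half the most. Time passes only in rows, so rows that do not move let the fingers close, or fill a call up. It gives the time, the measured TCP pose, the force, the opening and the grip force at its end, in the units of the state.
- env.state(): the state, without advancing time (a new reading comes with each control period).
- eyes.read_camera(name): name is "side" or "top"; returns a dict with "pixels" (420x560x3 uint8, red, green, blue), "fx", "fy", "cx", "cy" (pixels), "extrinsics" (4x4, takes a point from world to camera coordinates). Camera axes: x right, y down, z forward; pixel columns grow to the right and rows downward; lengths in mm; the calibration is good to about 2 mm. A picture is of the moment at which its call begins. There is no depth.
- env.job_done(): hands the job in; it is judged then, once.
Trained networks look in a picture, given as the dict that the camera call returned (one of the last four; its "shot" number tells which), for a name from the list of things; names that differ only in an ending like _2 or _b are one class to them, and where a whole thing is asked for, a point or a joint stands for the part that bears it (a point fixed in the world has none). Each returns a list of dicts, best first, with "score" (0 to 1); they miss things now and then, are a little off and sometimes report something else, mostly with a low value. They report only what shows in the picture. A call takes as long as a camera call.
- eyes.boxes_of(name, picture): "centre" ([row, column] in pixels, amid what is visible of it).
- eyes.cut_out(name, picture): "mask" (420x560 bool, what is visible of it) and "centre" ([row, column] in pixels, amid what is visible of it).
- eyes.spot_point(name, picture): "centre" ([row, column] in pixels: a listed point, or the origin of a listed thing).
The state is a dict: "t": time; "joints": joint angles; "qvel": joint speeds; "tau": joint torques, N m; "eef_pos": TCP position; "tcp_rot": TCP orientation; "ft_force": force on the tool from outside, world axes, zero at the start; "moment": the same for the moment, N m; "opening": opening from 0.0 (shut) to 1.0 (fully open); "grip_force": force on a finger pad.
Only numpy, scipy, OpenCV 4.12 (cv2) and the standard library are available. Lean on these libraries where they do the work, as an engineer would, in place of code of your own. Each camera call takes 0.05 s, during which the arm holds its last target. There are 200 camera calls.

### The job

Measure how much is left of the worn sharpening stone, the thinner of the two on the worktop. First raise the height gauge right up by its black knob, then slide the thin stone between the gauge's guides until it is fully home against the back stop, and press the knob all the way down so that the sprung foot rests on the stone and shows its thickness. Leave the gauge down on the stone, and the thicker stone and the other things where they are.

Things in the scene. Friction and masses are not known exactly. Their poses are not given: they have to be found in the camera images.
- gauge: Height gauge, a steel stand fixed to the worktop. Origin: on the worktop (z = 0) straight below the foot's axis; x points from the open front into the gauge (the stone's way in), z up. Two guide cheeks 14 mm high, inner faces at y = -28 and +28 mm, run from the back stop forward to x = -15 mm, with flared ends to x = -29 mm. The stone slides on the worktop itself between them.
- stop (a point): Middle of the lower edge of the back stop: the front face of the gauge's dark steel base (96 mm wide, 14 mm high, 75 mm deep), at gauge x = 25 mm. In gauge axes a column 28 mm across stands at x = 66 mm, 141 mm high, and carries a grey head, x = -20 to 84, y = -25 to 25, z = 101 to 135 mm, slotted at the front for the quill. A black clamp screw at its +y side (to y = 42 mm) does nothing.
- quill (a joint): Slide of the quill (vertical steel rod 22 mm thick with a black knob on top), m: 0 = fully raised, 0.070 = fully down at its stop; grows downward. It stays where it is left: friction about 7 N; 5 to 10 N moves it up or down. It starts nearly down (0.055 to 0.066).
- knob (a point): Centre of the round black knob on top of the quill, at the height to grip: knob 36 mm across, widest 2 mm above this point, narrowing to 22 mm 16 mm below it, flat top 10 mm above it. Height of this point = 0.239 m minus the quill joint, so 0.169 m when the quill is fully down.
- foot (a joint): Slide of the sprung foot in the quill, m: how far the foot is pushed up into the quill, 0 = fully out, 0.040 = fully in. A light spring pushes it down (0.9 N, rising to 2.1 N). When the quill is fully down the foot joint reads the height of whatever stands under the foot above the worktop. A brass pointer on a scale shows it.
- foot_tip (a point): Centre of the flat underside of the foot, a steel disc 18 mm across. Height above the worktop = 0.070 m minus the quill joint plus the foot joint.
- stone_thin: The worn sharpening stone, a loose grey two-layer slab 120 x 44 mm, 20 mm thick, about 0.26 kg, lying flat. Origin: centre of its underside; x along its length, y along its width, z up. Home in the gauge its origin is at gauge x = -35 mm, y near 0.
- stone_thick: The newer sharpening stone, same look and outline (120 x 44 mm) but 34 mm thick, about 0.44 kg; not to be gauged. Origin: centre of its underside, x along its length. The two stones lie side by side in front of the gauge, which is which varies.
- mug: Bystander: small white cup with a handle, 62 x 88 x 50 mm high, left of the gauge. Origin near the middle of its underside.
- timer: Bystander: round kitchen timer, 64 mm across, 47 mm high, right of and behind the gauge's front. Origin: centre of its underside.
- spice_jar: Bystander: low jar with screw cap, 49 mm across, 56 mm high, behind and left of the gauge. Origin: centre of its underside.

How it is judged:
By the outcome, as a careful person would: the job done as asked, in the order asked, and still so for the second after the job is handed in, with the robot touching nothing.
It also fails if it takes over 67 s, if anything falls off the work surface, if the arm or the gripper's body presses on something with over 40 N, if the wrist force passes 120 N, or if a joint passes its speed limit or range.

## Working session

There is one attempt and no reset: what is moved stays moved. The work goes in short steps, Python scripts to look and compute and a shell command to move; the robot and the scene stay as the last step left them, time stands still between calls to the robot, and variables do not carry over. Pictures are saved under pics/ and viewed, at most 10 in all, crops included, and the job is handed in when it is done.

```bash
mkdir -p pics; ls
cat > h.py <<'E'
import numpy as np, cv2
from cell import env, eyes
def ray(p,rc):
    E=np.array(p["extrinsics"]);R=E[:3,:3];t=E[:3,3]
    d=R.T@np.array([(rc[1]-p["cx"])/p["fx"],(rc[0]-p["cy"])/p["fy"],1]);return -R.T@t,d
def onz(p,rc,z):
    o,d=ray(p,rc);return o+d*(z-o[2])/d[2]
def proj(p,X):
    E=np.array(p["extrinsics"]);c=E[:3,:3]@np.array(X)+E[:3,3]
    return np.array([p["cy"]+p["fy"]*c[1]/c[2],p["cx"]+p["fx"]*c[0]/c[2]])
def tri(p,a,q,b):
    o1,d1=ray(p,a);o2,d2=ray(q,b)
    s=np.linalg.lstsq(np.c_[d1,-d2],o2-o1,rcond=None)[0]
    A=o1+s[0]*d1;B=o2+s[1]*d2;return (A+B)/2,np.linalg.norm(A-B)
def save(p,n): cv2.imwrite(f"pics/{n}.png",np.ascontiguousarray(p["pixels"][:,:,::-1]))
E
python3 - <<'E'
from h import *
np.set_printoptions(precision=1,suppress=True)
s=env.state();print(s["eef_pos"],s["tcp_rot"],s["t"],env.pinch_z)
P={n:eyes.read_camera(n) for n in("top","side")}
for n,p in P.items():
    save(p,n+"0"); o,d=ray(p,(210,280)); print(n,o,d)
    for k in["knob","stop","foot_tip","gauge","stone_thin","stone_thick","mug","timer","spice_jar"]:
        r=eyes.spot_point(k,p)[:2]
        print(n,k,[(np.round(x["centre"],1),round(x["score"],2),onz(p,x["centre"],0)) for x in r])
    for k in["stone_thin","stone_thick"]:
        for x in eyes.cut_out(k,p)[:2]:
            c=cv2.minAreaRect(np.argwhere(x["mask"])[:,::-1].astype(np.float32))
            print(n,k,"mask",round(x["score"],2),c, x["mask"].sum())
E
python3 -c "
import cv2,numpy as np
"
```

```text
pics
[ 280.1 -558.4  214.1] [-3.1 -0.   0.5] 0.0 -18.8
top [453.7 105.2 975.4] [ 0.2 -0.  -1. ]
top knob [(array([199.8, 292.6]), 0.72, array([668.9,  66.8,   0. ]))]
top stop [(array([205.2, 288.5]), 0.7, array([656.4,  75.4,   0. ]))]
top foot_tip [(array([216. , 293.3]), 0.52, array([632.8,  64. ,   0. ])), (array([215.9, 289.7]), 0.4, array([632.7,  71.9,   0. ]))]
top gauge [(array([216.4, 292.3]), 0.58, array([631.8,  66.2,   0. ]))]
top stone_thin [(array([279.8, 231.1]), 0.62, array([489.9, 190.8,   0. ]))]
top stone_thick [(array([288. , 327.3]), 0.78, array([481.7, -13. ,   0. ]))]
top mug [(array([218.7, 217.3]), 0.61, array([619.5, 228.9,   0. ]))]
top timer [(array([184. , 343.4]), 0.82, array([709.6, -44.2,   0. ]))]
top spice_jar [(array([155.8, 221.1]), 0.85, array([762.3, 230.2,   0. ]))]
top stone_thin mask 0.72 ((229.49111938476562, 283.3275451660156), (22.283517837524414, 58.90229415893555), 6.519801616668701) 1257
top stone_thick mask 0.87 ((328.0, 289.0), (60.0, 24.0), 90.0) 1403
side [655.6 940.2 820.3] [-0.1 -0.8 -0.6]
side knob [(array([204.7, 260.9]), 0.72, 
[... 190 characters left out ...]
ge [(array([266.4, 263.5]), 0.93, array([631.2,  78.8,   0. ]))]
side stone_thin [(array([301.1, 333.9]), 0.78, array([481.5, 192.4,   0. ])), (array([265.4, 265.3]), 0.37, array([626.9,  75.6,   0. ]))]
side stone_thick [(array([240.7, 321.6]), 0.9, array([484.4,  -8.8,  -0. ]))]
side mug [(array([314.8, 274.8]), 0.86, array([611.6, 226.7,   0. ]))]
side timer [(array([234.7, 227.6]), 0.63, array([718.1, -38.9,   0. ])), (array([319.7, 203.7]), 0.54, array([760.2, 235. ,   0. ]))]
side spice_jar [(array([319.5, 206.2]), 0.97, array([755. , 234.7,   0. ]))]
side stone_thin mask 0.75 ((333.5, 298.5), (21.0, 57.0), 90.0) 1167
side stone_thick mask 0.83 ((324.0, 235.5), (21.0, 50.0), 90.0) 1048
```

View pics/top0.png

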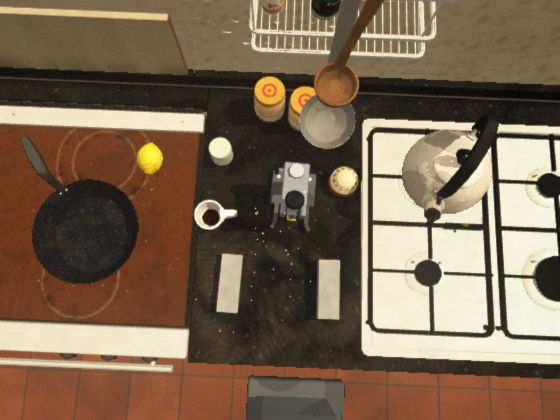

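View pics/side0.png

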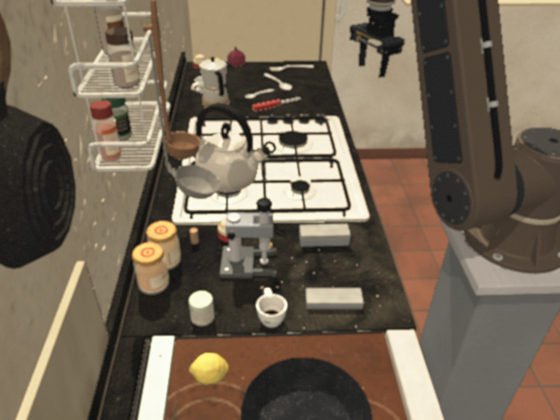

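Top view: the gauge is at about (200,293), the thin stone on the left at (283,229) and the thick stone on the right at (289,328). The side view agrees: the thin stone is nearer at (298,334) and the thick one farther at (235,324). Next I'll refine the gauge's position and heading.

Run:
```python
from h import *
np.set_printoptions(precision=1,suppress=True)
t=eyes.read_camera("top");s=eyes.read_camera("side")
k=[eyes.spot_point("knob",p)[0]["centre"] for p in(t,s)]
K,e=tri(t,k[0],s,k[1]);print("knob",K,e)
for n in["stop","gauge","stone_thin","stone_thick"]:
    a,b=[eyes.spot_point(n,p)[0]["centre"] for p in(t,s)];print(n,tri(t,a,s,b),onz(t,a,0),onz(s,b,0))
# stones: fit cuboid outline to masks in both views
from scipy.optimize import minimize
for n,h in(("stone_thin",20),("stone_thick",34)):
    M=[(p,eyes.cut_out(n,p)[0]["mask"]) for p in(t,s)]
    def sil(p,v):
        c,w=np.cos(v[2]),np.sin(v[2])
        P=[proj(p,[v[0]+c*a-w*b,v[1]+w*a+c*b,z])[::-1] for a in(-60,60) for b in(-22,22) for z in(0,h)]
        m=np.zeros((420*4,560*4),np.uint8);cv2.fillConvexPoly(m,cv2.convexHull(np.float32(np.array(P)*4+1.5)).astype(int),1)
        return cv2.resize(m.astype(np.float32),(560,420),interpolation=cv2.INTER_AREA)
    f=lambda v:sum(np.abs(sil(p,v)-m).sum() for p,m in M)
    x0=np.array([485,190 if h==20 else -10,0.]);
    r=min((minimize(f,x0+[0,0,a],method="Nelder-Mead",options=dict(initial_simplex=[x0+[0,0,a],x0+[8,0,a],x0+[0,8,a],x0+[0,0,a+.1]])) for a in(-.1,0,.1)),key=lambda r:r.fun)
    print(n,np.round(r.x,3),r.fun,sum(m.sum() for _,m in M))
a=cv2.resize(t["pixels"][150:245,245:345],None,fx=4,fy=4,interpolation=cv2.INTER_CUBIC)
b=cv2.resize(s["pixels"][190:285,210:310],None,fx=4,fy=4,interpolation=cv2.INTER_CUBIC)
cv2.imwrite("pics/crop1.png",np.hstack([a,b])[:,:,::-1])
```

```text
knob [632.6  69.2 183.3] 4.590732859718566
stop (array([651. ,  64.7,  -9.7]), np.float64(4.474987871733118)) [651.3  64.7   0. ] [648.9  75.9   0. ]Traceback (most recent call last):
  File "<stdin>", line 7, in <module>
IndexError: list index out of range
```

```bash
cat > fit.py <<'E'
from h import *
from scipy.optimize import minimize
def hull(p,v,pts):
    c,w=np.cos(v[2]),np.sin(v[2])
    P=[proj(p,[v[0]+c*a-w*b,v[1]+w*a+c*b,z])[::-1] for a,b,z in pts]
    return cv2.convexHull(np.float32(np.array(P)*4+1.5)).astype(int)
def box(a0,a1,b0,b1,z0,z1): return [(a,b,z) for a in(a0,a1) for b in(b0,b1) for z in(z0,z1)]
def cyl(x,y,r,z0,z1): return [(x+r*np.cos(q),y+r*np.sin(q),z) for q in np.arange(0,6.28,.3) for z in(z0,z1)]
def sil(p,v,parts):
    m=np.zeros((1680,2240),np.uint8)
    for q in parts: cv2.fillConvexPoly(m,hull(p,v,q),1)
    return cv2.resize(m.astype(np.float32),(560,420),interpolation=cv2.INTER_AREA)
def fit(M,parts,x0,angs=(-.1,0,.1)):
    f=lambda v:sum(np.abs(sil(p,v,parts)-m).sum() for p,m in M)
    best=None
    for a in angs:
        x=np.array(x0,float)+[0,0,a]
        r=minimize(f,x,method="Nelder-Mead",options=dict(initial_simplex=[x,x+[8,0,0],x+[0,8,0],x+[0,0,.1]],xatol=.05,fatol=.2))
        if best is None or r.fun<best.fun: best=r
    return np.round(best.x,3),round(best.fun,1),sum(m.sum() for _,m in M)
def stone(h): return [box(-60,60,-22,22,0,h)]
def gauge(q): return [box(25,100,-48,48,0,14),box(-15,25,28,34,0,14),box(-15,25,-34,-28,0,14),cyl(66,0,14,0,141),box(-20,84,-25,25,101,135),box(20,30,25,42,113,123),
   cyl(0,0,11,70-q+0,239-q-16),cyl(0,0,9,70-q,75-q),cyl(0,0,18,241-q,242-q)+cyl(0,0,11,223-q,249-q)]
def masks(n,ps):
    out=[]
    for p in ps:
        r=eyes.cut_out(n,p)
        if r: out.append((p,r[0]["mask"]))
        else: print("missed",n)
    return out
E
python3 - <<'E'
from fit import *
np.set_printoptions(precision=1,suppress=True)
t=eyes.read_camera("top");s=eyes.read_camera("side")
for n,h,y in(("stone_thin",20,190),("stone_thick",34,-10)): 
    M=masks(n,(t,s));print(n,fit(M,stone(h),(485,y,0)),[fit([m],stone(h),(485,y,0)) for m in M])
M=masks("gauge",(t,s));print("gauge",fit(M,gauge(58),(632,70,0)),[fit([m],gauge(58),(632,70,0)) for m in M])
a=cv2.resize(t["pixels"][150:245,245:345],None,fx=4,fy=4,interpolation=cv2.INTER_CUBIC)
b=cv2.resize(s["pixels"][190:285,210:310],None,fx=4,fy=4,interpolation=cv2.INTER_CUBIC)
cv2.imwrite("pics/crop1.png",np.hstack([a,b])[:,:,::-1])
E
```

```text
stone_thin (array([483.6, 193.1,  -0. ]), np.float64(226.6), np.int64(2355)) [(array([483. , 192.6,  -0. ]), np.float64(87.5), np.int64(1220)), (array([485.4, 194.5,  -0.1]), np.float64(96.7), np.int64(1135))]
stone_thick (array([480. , -11.8,   0. ]), np.float64(133.9), np.int64(2447)) [(array([479.6, -11.9,   0. ]), np.float64(50.5), np.int64(1376)), (array([480.5,  -9.3,  -0. ]), np.float64(55.8), np.int64(1071))]
gauge (array([629.8,  72. ,  -0.1]), np.float64(623.0), np.int64(5554)) [(array([629.1,  70.6,  -0.1]), np.float64(239.8), np.int64(2343)), (array([630.1,  73.2,  -0.1]), np.float64(357.8), np.int64(3211))]
```

View pics/crop1.png

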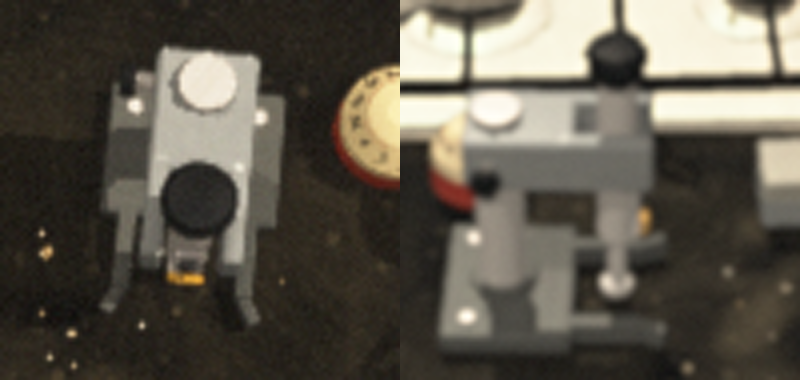

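The crop shows the gauge turned slightly clockwise as seen from above, with the knob at crop (200,200) left and (58,617) right. First I'll rise and turn the tool to the gauge's heading.

```bash
python3 -m inch '[[[0,0,-0.2],1,-1],[[0,0,-0.2],1,-1],[[0,0,-0.2],1,-1],[[0,0,-0.2],1,-1],[[0,0,-0.2],1,-1],[[0,0,0],1,-1],[[0,0,0],1,-1],[[0,0,0],0,-1],[[0,0,0],0,-1],[[0,0,0],0,-1]]'
cat >> h.py <<'E'
from scipy.spatial.transform import Rotation as Ro
def need(x,y,z,yaw=None):
    s=env.state();R=Ro.from_euler("xyz",s["tcp_rot"])
    d=R.inv().apply(np.array([x,y,z])-s["eef_pos"])/60
    print("t",s["t"],"pos",np.round(s["eef_pos"],1),"rpy",np.round(s["tcp_rot"],3),"need units",np.round(d,2),
      "" if yaw is None else "turn %.2f"%(-np.degrees(yaw-s["tcp_rot"][2])/5), "F",np.round(s["ft_force"],1),"open",s["opening"],s["grip_force"])
E
python3 - <<'E'
from fit import *
t=eyes.read_camera("top");s=eyes.read_camera("side")
M=masks("gauge",(t,s));v,f,_=fit(M,gauge(58),(632,70,-.1));print("gauge",*v,f)
for m in M: print(*fit([m],gauge(58),(630,71,-.1))[0])
M=masks("stone_thin",(t,s));print(*fit(M,stone(20),(485,192,0))[0])
for m in M: print(*fit([m],stone(20),(485,192,0))[0])
need(630,71,240,v[2])
E
```

```text
t: 3.25
eef_pos: [280.2, -558.7, 274.6]
tcp_rot: [-3.142, 0.0, -0.145]
ft_force: [0.2, -0.1, 0.5]
opening: 0.998
grip_force: 0.0
gauge 630.412 72.526 -0.072 597.4
628.716 71.518 -0.061
630.812 73.444 -0.049
483.246 193.163 -0.029
482.857 192.868 -0.034
484.722 195.282 -0.091
t 3.55 pos [ 280.2 -558.7  274.6] rpy [ 3.142 -0.    -0.146] need units [  4.24 -11.23   0.58] turn -0.85 F [-0.2 -0.3  0.3] open 0.997132863503314 0.0
```

```bash
python3 -m inch '[[[0.35,-0.93,0],0,-1],[[0.35,-0.93,0],0,-1],[[0.35,-0.93,0],0,-1],[[0.35,-0.93,0],0,-1],[[0.35,-0.93,0],0,-1],[[0.35,-0.93,0],0,-1],[[0.35,-0.93,0],0,-1],[[0.35,-0.93,0],0,-1],[[0.35,-0.93,0],0,-1],[[0.35,-0.93,0],0,-1]]'
python3 -c "
from h import *
need(630,71,240,-.067)"
```

```text
t: 4.8
eef_pos: [569.9, -35.3, 274.8]
tcp_rot: [3.141, -0.001, -0.146]
ft_force: [-0.1, -0.9, -0.2]
opening: 1.002
grip_force: 0.0
t 4.8 pos [569.9 -35.3 274.8] rpy [ 3.141e+00 -1.000e-03 -1.460e-01] need units [ 0.73 -1.9   0.58] turn -0.90 F [-0.1 -0.9 -0.2] open 1.0024213742809958 0.0
```

```bash
python3 -m inch '[[[0.25,-0.65,0],-0.3,-1],[[0.25,-0.65,0],-0.3,-1],[[0.22,-0.6,0],-0.3,-1],[[0,0,0],0,-1],[[0,0,0],0,-1],[[0,0,0],0,-1],[[0,0,0],0,-1],[[0,0,0],0,-1],[[0,0,0],0,-1],[[0,0,0],0,-1]]'
python3 - <<'E'
from fit import *
s=eyes.read_camera("side");t=eyes.read_camera("top");save(s,"side2")
for k in[(204.7,260.9)]+[x["centre"] for x in eyes.spot_point("knob",s)]:
    o,d=ray(s,k); print(k,o+d*(73.4-o[1])/d[1])
need(630,71.5,165,-.067)
E
```

```text
t: 6.05
eef_pos: [625.7, 70.7, 274.6]
tcp_rot: [3.142, -0.0, -0.068]
ft_force: [-0.0, -1.2, -0.7]
opening: 0.997
grip_force: 0.0
(204.7, 260.9) [636.60176826  73.4        175.6321051 ]
[200.3, 260.2] [638.04588071  73.4        187.26524136]
t 6.2 pos [625.8  70.7 274.6] rpy [ 3.142 -0.    -0.067] need units [ 0.07 -0.02  1.83] turn -0.01 F [-0.5  0.4  0.2] open 0.9995540446654438 0.0
```

View pics/side2.png

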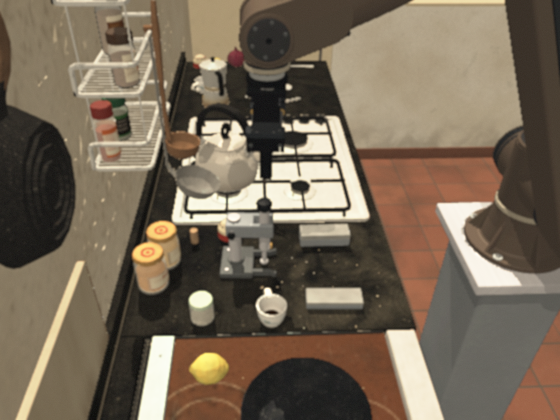

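The side view shows the open gripper above the knob, which is at (206,264). I'll pin the knob down from its dark blob in the first pictures.

Run:
```python
from fit import *
t=eyes.read_camera("top");s=eyes.read_camera("side")
def blob(f,r0,r1,c0,c1,thr):
    im=cv2.imread(f).max(2)[r0:r1,c0:c1]; m=im<thr
    n,l,st,ce=cv2.connectedComponentsWithStats(m.astype(np.uint8)); i=1+st[1:,4].argmax()
    print(st[i]+[c0,r0,0,0,0]); return ce[i][::-1]+[r0,c0]
a=blob("pics/top0.png",188,212,282,307,60)
b=blob("pics/side0.png",196,213,254,274,60)
print(a,b); X,e=tri(t,a,s,b);print(X,e)
for q in(54,58,62,66): 
  for p,v in((t,(628.7,71.5,-.061)),(s,(630.8,73.4,-.05))):
    h=hull(p,v,gauge(q)[-1])/4; print(q,"model knob centre",np.round(h.reshape(-1,2).min(0)[::-1],1),np.round(h.reshape(-1,2).max(0)[::-1],1))
```

```text
[285 191  19  21 284]
[254 198  20  14 125]
[200.11619718 294.07746479] [206.68  264.152]
[630.36819402  70.93277414 168.65750136] 1.6124285923476687
54 model knob centre [189.5 284.2] [209.5 304.5]
54 model knob centre [194.5 255.2] [210.5 272.2]
58 model knob centre [190.  284.2] [210.  304.5]
58 model knob centre [196.  255.5] [212.  272.2]
62 model knob centre [190.5 284.2] [210.2 304.2]
62 model knob centre [197.5 255.5] [213.5 272.2]
66 model knob centre [191.2 284.2] [210.8 304. ]
66 model knob centre [199.  255.5] [215.  272.2]
```

```bash
python3 -m inch '[[[0.07,-0.01,0.3],0,-1],[[0,0,0.3],0,-1],[[0,0,0.3],0,-1],[[0,0,0.3],0,-1],[[0,0,0.3],0,-1],[[0,0,0.2],0,-1],[[0,0,0.15],0,-1],[[0,0,0.07],0,-1],[[0,0,0],0,-1],[[0,0,0],0,-1]]'
python3 -m inch '[[[0,0,0],0,0],[[0,0,0],0,0.4],[[0,0,0],0,0.6],[[0,0,0],0,0.8],[[0,0,0],0,1],[[0,0,0],0,1],[[0,0,0],0,1],[[0,0,0],0,1],[[0,0,0],0,1],[[0,0,0],0,1]]'
python3 -c "
from h import *
need(630,71.5,159,-.067)"
```

```text
t: 7.55
eef_pos: [630.2, 71.1, 159.9]
tcp_rot: [3.142, -0.001, -0.067]
ft_force: [0.1, -0.5, -0.1]
opening: 0.999
grip_force: 0.0
t: 8.8
eef_pos: [630.0, 71.0, 159.4]
tcp_rot: [3.141, -0.0, -0.068]
ft_force: [-0.1, -0.0, -0.3]
opening: 0.355
grip_force: 30.0
t 8.8 pos [630.   71.  159.4] rpy [ 3.141 -0.    -0.068] need units [-0.   -0.01  0.01] turn -0.01 F [-0.1 -0.  -0.3] open 0.35466570093162325 30.00004902278306
```

```bash
python3 -m inch '[[[0,0,-0.1],0,1],[[0,0,-0.1],0,1],[[0,0,-0.1],0,1],[[0,0,-0.1],0,1],[[0,0,-0.1],0,1],[[0,0,-0.1],0,1],[[0,0,-0.1],0,1],[[0,0,-0.1],0,1],[[0,0,-0.1],0,1],[[0,0,0],0,1]]'
python3 -c "
from h import *
need(630,71.5,159,-.067)"
```

```text
t: 10.05
eef_pos: [630.0, 71.0, 214.5]
tcp_rot: [3.142, -0.001, -0.068]
ft_force: [-0.3, -1.9, 1.7]
opening: 0.351
grip_force: 30.0
t 10.05 pos [630.   71.  214.5] rpy [ 3.142e+00 -1.000e-03 -6.800e-02] need units [-0.   -0.01  0.92] turn -0.01 F [-0.3 -1.9  1.7] open 0.3513466113372019 30.000215966938413
```

```bash
python3 -m inch '[[[0,0,-0.03],0,1],[[0,0,-0.03],0,1],[[0,0,-0.03],0,1],[[0,0,0],0,1],[[0,0,0],0,1],[[0,0,0],0,1],[[0,0,0],0,1],[[0,0,0],0,1],[[0,0,0],0,1],[[0,0,0],0,1]]'
```

```text
t: 11.3
eef_pos: [629.9, 71.0, 218.8]
tcp_rot: [3.141, -0.0, -0.068]
ft_force: [-0.4, -1.6, -7.2]
opening: 0.35
grip_force: 30.0
```

```bash
python3 -m inch '[[[0,0,-0.03],0,1],[[0,0,-0.03],0,1],[[0,0,-0.03],0,1],[[0,0,0],0,1],[[0,0,0],0,1],[[0,0,0],0,1],[[0,0,0],0,1],[[0,0,0],0,1],[[0,0,0],0,1],[[0,0,0],0,1]]'
```

```text
t: 12.55
eef_pos: [629.8, 71.0, 222.5]
tcp_rot: [3.141, 0.002, -0.068]
ft_force: [6.5, -1.7, -21.1]
opening: 0.349
grip_force: 30.0
```

The quill is at its upper stop: 21 N with no further travel. Releasing, rising, and checking.

```bash
python3 -m inch '[[[0,0,0.05],0,0.5],[[0,0,0],0,0],[[0,0,0],0,-0.5],[[0,0,0],0,-1],[[0,0,-0.3],0,-1],[[0,0,-0.4],0,-1],[[0,0,-0.4],0,-1],[[-0.5,0,0],0,-1],[[-0.8,0,0],0,-1],[[-0.8,0,0],0,-1]]'
python3 - <<'E'
from fit import *
s=eyes.read_camera("side");t=eyes.read_camera("top");save(s,"side3")
k=[eyes.spot_point("knob",p) for p in(t,s)];print(k)
if all(k): print(tri(t,k[0][0]["centre"],s,k[1][0]["centre"]))
M=masks("gauge",(t,s))
for m in M: print([fit([m],gauge(q),(630.4,71,-.067),(0,)) for q in (0,)])
M=masks("stone_thin",(t,s))
for m in M: print(fit([m],stone(20),(484,193,-.03)))
need(443,194.4,100,-.033)
E
```

```text
t: 13.8
eef_pos: [502.9, 79.6, 287.2]
tcp_rot: [-3.142, -0.0, -0.068]
ft_force: [0.2, -0.7, -0.2]
opening: 1.0
grip_force: 0.0
[[{'centre': [192.6, 295.5], 'score': 0.81}], [{'centre': [179.8, 262.1], 'score': 0.92}]]
(array([631.52994292,  71.28939412, 237.00815726]), np.float64(4.8956636837322165))
[(array([ 6.35212e+02,  7.00890e+01, -4.80000e-02]), np.float64(577.2), np.int64(1670))]
[(array([ 6.31015e+02,  7.23460e+01, -3.50000e-02]), np.float64(396.0), np.int64(2979))]
(array([ 4.81778e+02,  2.01444e+02, -6.30000e-02]), np.float64(1080.7), np.int64(220))
(array([ 4.84613e+02,  1.94942e+02, -3.20000e-02]), np.float64(83.8), np.int64(1154))
t 14.2 pos [505.1  79.5 287. ] rpy [ 3.142 -0.    -0.068] need units [-1.16 -1.84  3.12] turn -0.40 F [-0.1  0.1  0.1] open 0.9991378172748514 0.0
```

View pics/side3.png

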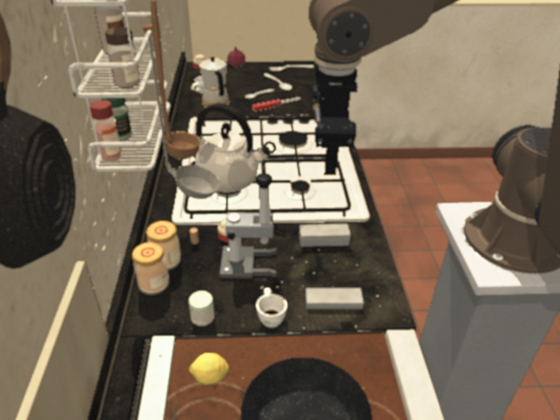

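The quill is fully raised: the knob is at (180,263), about z 237. On to the thin stone.

```bash
python3 -m inch '[[[-0.29,-0.46,0.3],-0.1,-1],[[-0.29,-0.46,0.4],-0.1,-1],[[-0.29,-0.46,0.4],-0.1,-1],[[-0.29,-0.46,0.5],-0.1,-1],[[0,0,0.6],0,-1],[[0,0,0.6],0,-1],[[0,0,0.3],0,-1],[[0,0,0],0,-1],[[0,0,0],0,-1],[[0,0,0],0,-1]]'
python3 -c "
from h import *
need(443.4,194.2,4,-.033)"
```

```text
t: 15.45
eef_pos: [441.3, 193.7, 102.0]
tcp_rot: [-3.141, -0.001, -0.033]
ft_force: [0.5, -0.5, -0.7]
opening: 1.002
grip_force: 0.0
t 15.45 pos [441.3 193.7 102. ] rpy [-3.141e+00 -1.000e-03 -3.300e-02] need units [ 0.03 -0.01  1.63] turn 0.00 F [ 0.5 -0.5 -0.7] open 1.0015065639444543 0.0
```

```bash
python3 -m inch '[[[0.03,-0.01,0.4],0,-1],[[0,0,0.4],0,-1],[[0,0,0.4],0,-1],[[0,0,0.25],0,-1],[[0,0,0.12],0,-1],[[0,0,0.06],0,-1],[[0,0,0],0,-1],[[0,0,0],0,0],[[0,0,0],0,0],[[0,0,0],0,0]]'
python3 -m inch '[[[0,0,0],0,0.1],[[0,0,0],0,0.3],[[0,0,0],0,0.5],[[0,0,0],0,0.8],[[0,0,0],0,1],[[0,0,0],0,1],[[0,0,0],0,1],[[0,0,0],0,1],[[0,0,0],0,1],[[0,0,0],0,1]]'
```

```text
t: 16.7
eef_pos: [442.7, 194.1, 3.6]
tcp_rot: [-3.142, -0.0, -0.033]
ft_force: [-0.2, 0.5, 0.4]
opening: 0.744
grip_force: 0.0
t: 17.95
eef_pos: [442.6, 194.1, 3.4]
tcp_rot: [3.142, -0.0, -0.033]
ft_force: [-1.2, 1.3, 0.4]
opening: 0.462
grip_force: 30.0
```

Run:
```python
from h import *
t=eyes.read_camera("top")
X=onz(t,(170.25,296.75),141);Y=onz(t,(200.1,294.1),187);print(X,Y,np.arctan2(X[1]-71,X[0]-630),np.arctan2(*(X-Y)[[1,0]]))
need(480.4,80.4,4,-.0625)
```

```text
[695.61180404  66.51279882 141.        ] [627.17313611  71.51374741 187.        ] -0.06828382400891524 -0.07294233317862689
t 18.0 pos [442.6 194.1   3.4] rpy [ 3.142 -0.    -0.033] need units [ 0.69  1.87 -0.01] turn 0.34 F [0.3 1.1 0.3] open 0.4579271201554123 29.989213049411774
```

```bash
python3 -m inch '[[[0.05,0.15,0],0,1],[[0.09,0.25,0],0,1],[[0.1,0.25,0],0,1],[[0.1,0.25,0],0,1],[[0.1,0.25,0],0,1],[[0.1,0.25,0],0,1],[[0.1,0.25,0],0.2,1],[[0.05,0.21,0],0.2,1],[[0,0,0],0,1],[[0,0,0],0,1]]'
python3 - <<'E'
from fit import *
t=eyes.read_camera("top");s=eyes.read_camera("side");save(t,"top4")
for m in masks("stone_thin",(t,s)): print(fit([m],stone(20),(520,78,-.067),(0,)))
g=-.067
need(630-150*np.cos(g),71-150*np.sin(g),4,g)
E
```

```text
t: 19.25
eef_pos: [480.0, 81.2, 3.4]
tcp_rot: [3.141, -0.0, -0.068]
ft_force: [0.7, -0.7, -1.0]
opening: 0.463
grip_force: 30.0
(array([ 5.2764e+02,  7.8334e+01, -8.0000e-02]), np.float64(913.0), np.int64(326))
(array([ 5.27642e+02,  8.14960e+01, -9.70000e-02]), np.float64(412.9), np.int64(599))
t 19.45 pos [480.   81.5   3.4] rpy [ 3.141  0.    -0.067] need units [ 0.01  0.01 -0.01] turn 0.00 F [ 0.6 -1.1 -1.4] open 0.4603758503040098 29.98668998479843
```

View pics/top4.png

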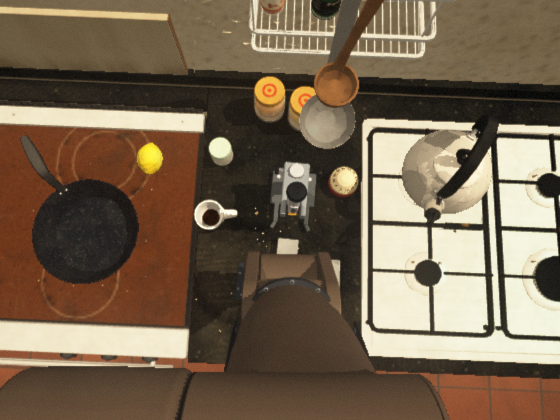

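The stone's front edge shows at (239,288), ahead of the mouth between the flares at columns 272 and 313. I'll check the alignment with numbers.

Run:
```python
from h import *
t=eyes.read_camera("top");p=t["pixels"]
g=p.max(2).astype(int); m=(g>130).astype(np.uint8); m[:, :265]=0;m[:,310:]=0;m[:232]=0;m[251:]=0
n,l,st,ce=cv2.connectedComponentsWithStats(m);i=1+st[1:,4].argmax();mm=l==i
for r in range(st[i][1],251,2):
    c=np.flatnonzero(mm[r]); 
    if len(c): print(r,c.min(),c.max(),onz(t,(r,(c.min()+c.max())/2),20)[:2])
print(proj(t,(579.8,74.5,20)))
for a,b in((-29,28),(-29,-28),(-15,28),(-15,-28)):
    q=-.067;print(a,b,proj(t,(630+a*np.cos(q)-b*np.sin(q),71+a*np.sin(q)+b*np.cos(q),14)))
a=cv2.resize(p[175:265,230:350],None,fx=6,fy=6,interpolation=cv2.INTER_CUBIC);cv2.imwrite("pics/crop5.png",a[:,:,::-1])
```

```text
238 279 282 [580.75824622  90.26133601]
240 278 297 [577.17031623  75.32907381]
242 278 297 [572.93396064  75.17063268]
244 278 297 [568.70513921  75.01247333]
246 277 297 [564.43724903  75.90619121]
248 277 298 [560.2700186   74.69699696]
250 277 297 [556.01723403  75.58941148]
[238.77967182 287.93881383]
-29 28 [227.83383919 275.89293537]
-29 -28 [230.72446117 301.98919887]
-15 28 [221.40470436 276.60760955]
-15 -28 [224.28087054 302.62911028]
```

View pics/crop5.png

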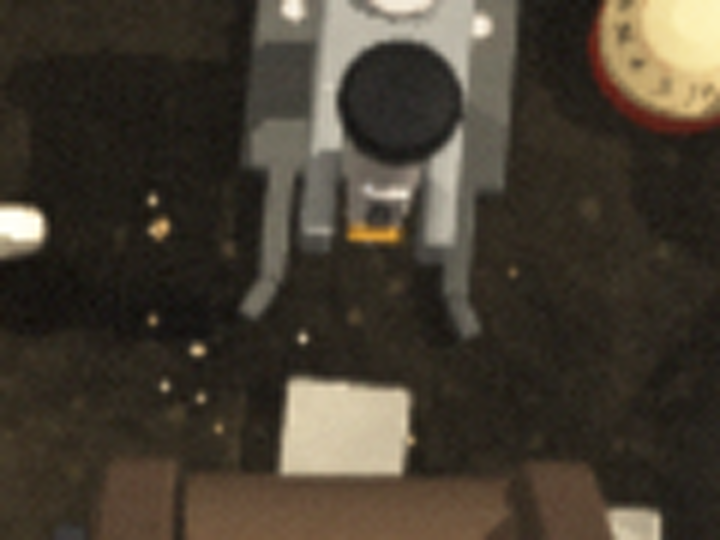

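The stone sits about 2 mm to the left (+y) of the mouth's axis and is otherwise aligned. A small correction, then slide in.

```bash
python3 -m inch '[[[0,0.025,0],0.1,1],[[0.1,0,0],0,1],[[0.15,0,0],0,1],[[0.15,0,0],0,1],[[0.15,0,0],0,1],[[0.15,0,0],0,1],[[0.15,0,0],0,1],[[0.1,0,0],0,1],[[0.05,0,0],0,1],[[0,0,0],0,1]]'
python3 -c "
from h import *
s=env.state();print(s['moment'])
g=-.067
need(630-75*np.cos(g),71-75*np.sin(g),4,g)"
```

```text
t: 20.75
eef_pos: [540.3, 75.0, 3.4]
tcp_rot: [3.142, -0.001, -0.076]
ft_force: [-0.3, 0.1, -0.3]
opening: 0.459
grip_force: 30.0
[-0.05547347  0.01540099 -0.04267289]
t 20.75 pos [540.3  75.    3.4] rpy [ 3.142e+00 -1.000e-03 -7.600e-02] need units [ 0.25 -0.04 -0.01] turn -0.11 F [-0.3  0.1 -0.3] open 0.4593218588227835 29.98865783214569
```

No contact yet; about 15 mm to go.

```bash
python3 -m inch '[[[0.05,0,0],0,1],[[0.05,0,0],0,1],[[0.05,0,0],0,1],[[0.03,0,0],0,1],[[0.03,0,0],0,1],[[0.02,0,0],0,1],[[0.02,0,0],0,1],[[0,0,0],0,1],[[0,0,0],0,1],[[0,0,0],0,1]]'
python3 -c "
from h import *
s=env.state();print(s['moment'])
g=-.067
need(630-75*np.cos(g),71-75*np.sin(g),4,g)"
```

```text
t: 22.0
eef_pos: [554.2, 74.0, 3.4]
tcp_rot: [3.141, 0.001, -0.076]
ft_force: [-6.0, 0.1, 3.5]
opening: 0.461
grip_force: 30.0
[ 0.15528972  0.97893192 -0.01584168]
t 22.0 pos [554.2  74.    3.4] rpy [ 3.141e+00  1.000e-03 -7.600e-02] need units [ 0.01 -0.04 -0.01] turn -0.11 F [-6.   0.1  3.5] open 0.4608578424138756 29.990135729312897
```

```bash
python3 -m inch '[[[0.02,0,0],0,1],[[0.02,0,0],0,1],[[0.02,0,0],0,1],[[0,0,0],0,1],[[0,0,0],0,1],[[0,0,0],0,1],[[0,0,0],0,1],[[0,0,0],0,1],[[0,0,0],0,1],[[0,0,0],0,1]]'
python3 -c "
from h import *
s=env.state();print(s['moment'])
need(554,75,4,-.067)"
```

```text
t: 23.25
eef_pos: [554.5, 73.9, 3.3]
tcp_rot: [3.141, 0.008, -0.076]
ft_force: [-18.6, 0.9, 13.4]
opening: 0.457
grip_force: 30.0
[0.41784192 3.24597683 0.13494721]
t 23.25 pos [554.5  73.9   3.3] rpy [ 3.141  0.008 -0.076] need units [-0.01 -0.02 -0.01] turn -0.10 F [-18.6   0.9  13.4] open 0.45720186222772896 30.007441341876984
```

The stone is hard against the stop: 19 N and no more travel. Releasing and lifting clear.

```bash
python3 -m inch '[[[-0.02,0,0],0,0.4],[[0,0,0],0,-0.2],[[0,0,0],0,-0.6],[[0,0,0],0,-1],[[0,0,0],0,-1],[[0,0,-0.2],0,-1],[[0,0,-0.5],0,-1],[[0,0,-0.8],0,-1],[[0,0,-0.9],0,-1],[[0,0,-0.9],0,-1]]'
python3 -m inch '[[[0,0,-0.9],0,-1],[[0,0,-0.4],0,0],[[-0.5,-0.8,0],0,1],[[-0.5,-0.8,0],0,1],[[-0.5,-0.8,0],0,1],[[0,-0.8,0],0,1],[[0,0,0],0,1],[[0,0,0],0,1],[[0,0,0],0,1],[[0,0,0],0,1]]'
python3 - <<'E'
from fit import *
t=eyes.read_camera("top");s=eyes.read_camera("side")
need(630,71,270,-.067)
for m in masks("stone_thin",(t,s)): print(fit([m],stone(20),(595,73,-.067),(0,)))
a=cv2.resize(t["pixels"][165:275,240:350],(440,440),interpolation=cv2.INTER_CUBIC)
b=cv2.resize(s["pixels"][170:280,215:305],(360,440),interpolation=cv2.INTER_CUBIC)
cv2.imwrite("pics/crop6.png",np.hstack([a,b])[:,:,::-1])
E
```

```text
t: 24.5
eef_pos: [556.9, 73.8, 204.1]
tcp_rot: [3.142, -0.001, -0.076]
ft_force: [1.2, 0.5, 0.8]
opening: 1.003
grip_force: 0.0
t: 25.75
eef_pos: [482.3, 271.2, 279.6]
tcp_rot: [3.142, -0.0, -0.078]
ft_force: [-0.4, -0.0, -0.0]
opening: 0.114
grip_force: 0.0
t 25.85 pos [482.3 271.5 279.5] rpy [ 3.142 -0.    -0.077] need units [2.71 3.14 0.16] turn -0.12 F [-0.5  0.4 -2. ] open 0.03241685722648223 0.0
(array([ 5.89526e+02,  7.09820e+01, -8.20000e-02]), np.float64(271.3), np.int64(968))
(array([ 5.94555e+02,  7.18660e+01, -6.10000e-02]), np.float64(91.5), np.int64(920))
```

View pics/crop6.png

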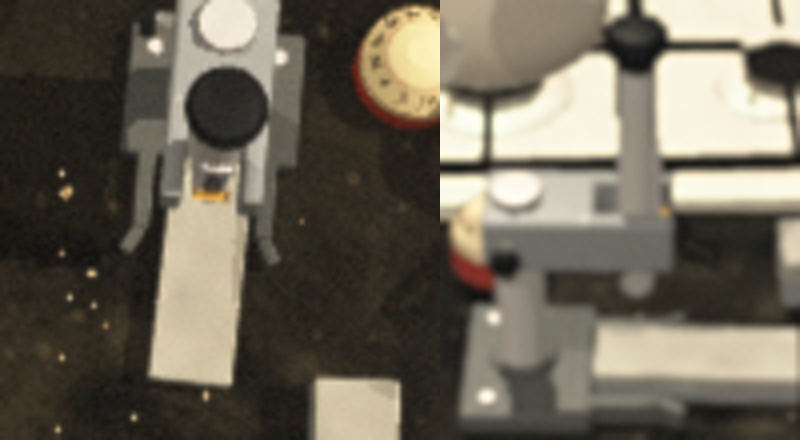

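The stone is home: the side crop shows its end against the base, between the guides and under the raised foot. Now over the knob with shut fingers.

```bash
python3 -m inch '[[[0.54,0.63,0],0,1],[[0.54,0.63,0],0,1],[[0.54,0.63,0],0,1],[[0.54,0.63,0],0,1],[[0.54,0.63,0],0,1],[[0,0,0],0,1],[[0,0,0],0,1],[[0,0,0.15],0,1],[[0,0,0.15],0,1],[[0,0,0],0,1]]'
python3 -c "
from h import *
need(630,71,249,-.067)"
```

```text
t: 27.2
eef_pos: [628.7, 71.8, 260.5]
tcp_rot: [3.141, 0.002, -0.075]
ft_force: [0.8, 0.5, 0.9]
opening: 0.004
grip_force: 0.0
t 27.2 pos [628.7  71.8 260.5] rpy [ 3.141e+00  2.000e-03 -7.500e-02] need units [0.02 0.01 0.19] turn -0.10 F [0.8 0.5 0.9] open 0.0040463148602820995 0.0
```

```bash
python3 -m inch '[[[0.02,0.01,0.14],0,1],[[0,0,0.14],0,1],[[0,0,0.14],0,1],[[0,0,0.14],0,1],[[0,0,0.14],0,1],[[0,0,0.14],0,1],[[0,0,0.14],0,1],[[0,0,0.14],0,1],[[0,0,0.12],0,1],[[0,0,0],0,1]]'
python3 -m inch '[[[0,0,0.04],0,1],[[0,0,0.03],0,1],[[0,0,0.03],0,1],[[0,0,0.02],0,1],[[0,0,0.02],0,1],[[0,0,0],0,1],[[0,0,0],0,1],[[0,0,0],0,1],[[0,0,0],0,1],[[0,0,0],0,1]]'
```

```text
t: 28.45
eef_pos: [630.4, 70.6, 186.6]
tcp_rot: [-3.142, -0.0, -0.076]
ft_force: [0.6, 0.4, 0.2]
opening: 0.004
grip_force: 0.1
t: 29.7
eef_pos: [630.5, 70.6, 179.1]
tcp_rot: [-3.142, -0.001, -0.076]
ft_force: [-0.4, 1.1, 6.5]
opening: 0.007
grip_force: 2.8
```

```bash
python3 -m inch '[[[0,0,0.02],0,1],[[0,0,0.02],0,1],[[0,0,0.02],0,1],[[0,0,0.01],0,1],[[0,0,0],0,1],[[0,0,0],0,1],[[0,0,0],0,1],[[0,0,0],0,1],[[0,0,0],0,1],[[0,0,0],0,1]]'
```

```text
t: 30.95
eef_pos: [630.8, 70.6, 178.4]
tcp_rot: [-3.141, -0.004, -0.076]
ft_force: [-10.0, -0.4, 33.6]
opening: 0.005
grip_force: 16.5
```

The quill is on its lower stop: 34 N at 178.4 mm. Lifting off and checking.

```bash
python3 -m inch '[[[0,0,-0.05],0,1],[[0,0,-0.1],0,1],[[0,0,-0.4],0,1],[[0,0,-0.6],0,1],[[-0.4,-0.6,-0.4],0,1],[[-0.5,-0.8,0],0,1],[[-0.5,-0.8,0],0,1],[[-0.5,-0.8,0],0,1],[[0,-0.4,0],0,1],[[0,0,0],0,1]]'
python3 - <<'E'
from fit import *
t=eyes.read_camera("top");s=eyes.read_camera("side")
need(630,71,270,-.067)
for n,h,x in(("stone_thin",20,(595,73,-.067)),("stone_thick",34,(480,-12,0))):
  for m in masks(n,(t,s)): print(n,fit([m],stone(h),x,(0,)))
k=[eyes.spot_point("knob",p) for p in(t,s)]
if all(k): print(tri(t,k[0][0]["centre"],s,k[1][0]["centre"]))
for n in("mug","timer","spice_jar"):
    r=eyes.spot_point(n,s);print(n,r and onz(s,r[0]["centre"],0))
a=cv2.resize(t["pixels"][165:275,240:350],(440,440),interpolation=cv2.INTER_CUBIC)
b=cv2.resize(s["pixels"][170:280,215:305],(360,440),interpolation=cv2.INTER_CUBIC)
cv2.imwrite("pics/crop7.png",np.hstack([a,b])[:,:,::-1])
E
```

```text
t: 32.2
eef_pos: [532.5, 283.7, 267.0]
tcp_rot: [3.141, 0.0, -0.074]
ft_force: [-0.0, -0.9, -0.3]
opening: 0.009
grip_force: 0.0
t 32.3 pos [532.8 281.9 266.9] rpy [ 3.141  0.    -0.077] need units [ 1.88  3.38 -0.05] turn -0.11 F [ 0.2 -0.4  0.2] open 0.0044143771608527544 0.0
stone_thin (array([ 5.90882e+02,  7.15800e+01, -6.20000e-02]), np.float64(319.9), np.int64(976))
stone_thin (array([ 5.94676e+02,  7.14540e+01, -2.20000e-02]), np.float64(197.3), np.int64(804))
stone_thick (array([ 4.7839e+02, -1.2071e+01,  3.0000e-03]), np.float64(62.7), np.int64(1374))
stone_thick (array([ 4.82381e+02, -8.37200e+00, -1.80000e-02]), np.float64(294.0), np.int64(847))
(array([633.21360665,  71.08906174, 171.40379962]), np.float64(3.3936939542158364))
mug [617.41893891 229.56132211   0.        ]
timer [715.35390938 -40.34722839   0.        ]
spice_jar [7.61332100e+02 2.20601352e+02 1.13686838e-13]
```

View pics/crop7.png

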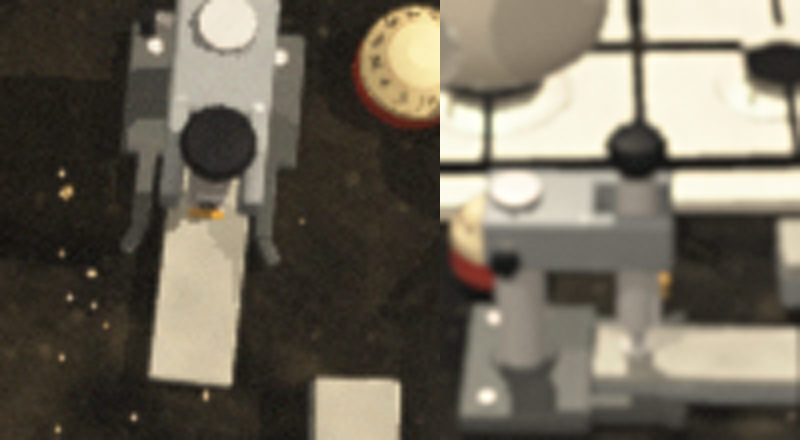

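The foot rests on the stone, the quill is fully down (knob at about 170 mm), the stone is still home, and the other things have not moved. Handing in.

```bash
python3 -c "
from cell import env
print(env.job_done())"
```

```text
the job is handed in; nothing more can be done
None
```

The job is handed in after about 32 s of the 67 s: I raised the gauge fully, slid the thin stone home against the back stop, and pressed the knob down to its stop; the last pictures show the foot resting on the stone and nothing else visibly moved.

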